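# Put the potter's decorating kit back in its caddy

## Robot

A 6-joint arm with a two-finger parallel gripper is mounted at the origin on the work surface. World frame = base frame: x ahead of the robot, y to its left, z up, the work surface at z = 0. Lengths are in m, angles in degrees, forces in N, time in s.
With the tool pointing down it reaches from about 0.325 to 0.9 m from the base axis. Payload 6.1 kg.
Tool frame: the origin (TCP) lies midway between the tips of the shut fingers; the grasp point (between the pads) lies 19 mm behind it (bot.grip_depth is the distance from the TCP to the grasp point, in m); z points along the fingers, y is the direction in which the jaws open and shut (so a half turn about z gives the same grasp; the last joint's range is limited). The gripper opens to 85 mm and grips with 20 to 120 N. Pads are 22 mm wide; open, the fingers measure 114 mm over their backs; the gripper's body (76 mm by 85 mm) begins 54 mm behind the grasp point. The pads swing forward as they close: fully open they stand 13 mm farther back than shut.
Start: joints at [66.114, 12.628, 87.462, -0, 79.91, -7.225], TCP at [0.179, 0.599, 0.231] pointing down, gripper open.
Joint ranges: [-170.65, 170.65], [-52.31, 119.04], [5.05, 147.46], [-71.25, 251.25], [11.57, 151.72], [-153.62, 153.62]. Speed limits (degrees/s): [147.25, 147.25, 172.46, 180, 180, 180].

## Interface

Orientations are given as a 3x3 rotation matrix whose columns are the frame's x, y, z axes.
In Python, from rig import bot, imaging, hand_in gives the robot as it stands. The module is installed in compiled form; this text tells all that it offers.
- The arm moves only by the tool step_arm, never from a script. Its argument "moves" is a list that holds one entry, the list of rows, each a list of 6 numbers: the shift along the tool's x, y, z in m, then the turn, a rotation vector about the tool's x, y, z in rad. A call has 1 to 10 rows; each row is the pose to reach, as a shift and turn from the pose commanded when the call began, along the tool's axes at that moment; what a row does not reach only later rows make up. A row lasts 1/12 s, in which the tool goes at most 41.7 mm and 7.16 degrees, less where a joint would pass 70% of its speed; a pose out of reach is approached as far as the arm can. A call with a gripper value outside its range is refused whole. "gripper" is the gripper's target within -1 to 1 (fully open at 1, half-way at 0, shut at -1), set as the call begins (left out, the last holds). The fingers move at their own pace and stop on an object; "force" is the grip in N (left out, the last holds). Time passes only in rows, so rows that repeat a pose let the fingers close. It gives the time, the measured TCP pose, the force and the opening at its end, in the units of the state.
- bot.observe(): the state, without advancing time (a new reading comes with each control period).
- imaging.snapshot(name): name is "side" or "top" or "wrist"; returns a dict with "pixels" (420x560x3 uint8, blue, green, red), "depth" (420x560 float32, m along the optical axis (not along the pixel's ray), 0 where there is no reading), "fx", "fy", "cx", "cy" (pixels), "D" ([k1, k2, p1, p2, k3] as OpenCV has them; the pictures are not rectified), "world_to_cam" (4x4, takes a point from world to camera coordinates); the wrist camera has in their place "hand_eye" (4x4, takes a point from camera to tool coordinates, whose origin is the TCP and whose axes are the flange's). Camera axes: x right, y down, z forward; pixel columns grow to the right and rows downward; lengths in m; the calibration is good to about 2 mm. A picture is of the moment at which its call begins: read the wrist's pose just before it.
- hand_in(): hands the job in, once; it reports no verdict.
The state is a dict: "time_s": time; "q": joint angles; "joint_vel": joint speeds; "joint_efforts": joint torques, N m; "ee_pos": TCP position; "ee_rot": TCP orientation; "contact_force": force on the tool from outside, world axes, zero at the start; "ft_torque": the same for the moment, N m; "finger_gap": finger opening in m.
Only numpy, scipy, OpenCV 4.12 (cv2) and the standard library are available. Lean on these libraries where they do the work, as an engineer would, in place of code of your own. Each camera call takes 0.05 s, during which the arm holds its last target.

## Task

Gather the four pieces of the potter's decorating kit into the caddy, each in its own insert: the round-headed stamp upright in the round well, the square-headed stamp upright in the square well, the wire loop tool lying flat in the long trough, and the oval rib with the finger hole lying flat in the shorter, wider recess, every piece fully down on its insert's floor. The plain stick and the square-cornered batten are not part of the kit: leave them lying where they are.

Things in the scene. Friction and masses are not known exactly. Their poses are not given: they have to be found in the camera images.
- round_stamp: Clay stamp of light wood standing upright on its round head: head a disc of diameter 46, 14 thick; above it a straight upright handle, diameter 22, to 62 over the underside. Origin: centre of the underside; z up. Sizes in mm here and below. 50 g.
- square_stamp: Clay stamp of light wood standing upright on its square head: 46 x 46, 14 thick; the same handle, diameter 22, to 62 over the underside. Origin: centre of the underside; z up, x and y along the head's sides. 50 g.
- loop_tool: Loop tool lying flat: light wooden handle of 18 x 18 section, 74 long, brass ferrules and a dark wire loop (26 wide outside, wire 4 thick, 8 to 12 over the underside) at each end; 140 long overall. Origin: centre of the underside; x along its length, z up. Both ends are alike. 50 g.
- rib: Potter's rib lying flat: light wooden oval slab with fully rounded ends, 90 long, 36 wide (parallel sides in the middle 54), 14 thick, a dark round finger hole mark (18) in the middle of its top. Origin: centre of the underside; x along its length, z up. 40 g.
- round_well: Pale grey plastic dish on a dark plate, fixed in the dark wooden caddy: plate 85 x 85 3 thick with a round ring wall, inner diameter 66, outer 76. Inner floor 4, wall top 10 over its underside. Origin: centre of the underside, 4 above the bench; z up, x and y along the plate's sides. Caddy: tray 188 x 246, rim 12 high, same yaw as all inserts. The two wells are neighbours along x, 87 apart; which is first varies.
- square_well: Pale grey plastic dish on a dark plate, fixed in the dark wooden caddy: plate 85 x 85 3 thick with a square wall, inside 66 x 66, outside 76 x 76. Inner floor 4, wall top 10 over its underside. Origin: centre of the underside, 4 above the bench; z up, x and y along its sides. A square head turned 45 degrees to it (diagonal 65) would catch on the walls: set its sides parallel.
- long_trough: Pale grey plastic dish on a dark plate, fixed in the dark wooden caddy: plate 174 x 71 3 thick with a rectangular wall, inside 164 x 50, outside 174 x 60. Inner floor 4, wall top 10 over its underside. Origin: centre of the underside, 4 above the bench; z up, x along its length. Trough and recess lie parallel, 80 and 153 to the -y side of the row of wells; which is nearer varies.
- short_recess: Pale grey plastic dish on a dark plate, fixed in the dark wooden caddy: plate 174 x 71 3 thick with a rectangular wall, inside 114 x 56, outside 124 x 66 (shorter, wider than the trough). Inner floor 4, wall top 10 over its underside. Origin: centre of the underside, 4 above the bench; z up, x along its length.
- plain_stick: Look-alike of the loop tool: plain light wooden stick, 140 long, 18 x 18 section, no ferrules and no loops, lying flat. Origin: centre of the underside; x along its length. Not part of the kit.
- batten: Look-alike of the rib: light wooden offcut with square corners and no hole, 90 x 36 x 14, lying flat. Origin: centre of the underside; x along its length. Not part of the kit.

How it is judged (in metres and radians):
At the end, for the whole second after the job is handed in: Each kit piece rests on the floor of its own insert, level within 0.06 rad, centred in the insert within 13 mm (stamps), 16 mm along and 18 mm across (loop tool), 16 and 14 mm (rib), underside within 2.5 mm of the floor, released, at rest; stick and batten within 25 mm of their starts (x of round_stamp in the frame of round_well between -0.013 and 0.013 m and y of round_stamp in the frame of round_well between -0.013 and 0.013 m and z of round_stamp in the frame of round_well between 0 and 0.0065 m and angle between each of round_stamp, square_stamp, loop_tool, rib's own z axis and vertical below 0.06 rad and linear speed of each of round_stamp, square_stamp, loop_tool, rib below 0.02 m/s and contact force between each of round_stamp, square_stamp, loop_tool, rib and the fingers below 0.1 N and x of square_stamp in the frame of square_well between -0.013 and 0.013 m and y of square_stamp in the frame of square_well between -0.013 and 0.013 m and z of square_stamp in the frame of square_well between 0 and 0.0065 m and x of loop_tool in the frame of long_trough between -0.016 and 0.016 m and y of loop_tool in the frame of long_trough between -0.018 and 0.018 m and z of loop_tool in the frame of long_trough between 0 and 0.0065 m and x of rib in the frame of short_recess between -0.016 and 0.016 m and y of rib in the frame of short_recess between -0.014 and 0.014 m and z of rib in the frame of short_recess between 0 and 0.0065 m and distance of each of plain_stick, batten from where it was at the start of the episode below 0.025 m and angle between each of plain_stick, batten's own z axis and vertical below 0.1 rad); the robot touches nothing.
It fails at once if the plain stick is moved more than 25 mm (distance of plain_stick from where it was at the start of the episode above 0.025 m).
It fails at once if the batten is moved more than 25 mm (distance of batten from where it was at the start of the episode above 0.025 m).
It also fails if it takes over 120 s, if anything falls off the work surface, if the arm or the gripper's body presses on something with over 40 N, if the wrist force passes 120 N, or if a joint passes its speed limit or range.

## Working session

There is one attempt and no reset: what is moved stays moved. The work goes in short steps, Python scripts to look and compute and a tool call to move; the robot and the scene stay as the last step left them, time stands still between calls to the robot, and variables do not carry over. Pictures are saved under pics/ and viewed, and the job is handed in when it is done.

Besides the shell and the picture viewer there is one more tool, called after "Emit:" as name([rows], argument=value, ...), one row to a line, values as JSON. step_arm: Moves the arm, as the interface text tells. Its arguments: {"type":"object","properties":{"moves":{"type":"array","items":{"type":"array","items":{"type":"array","items":{"type":"number"}}}},"gripper":{"type":"number"},"force":{"type":"number"}},"required":["moves"]}

```bash
mkdir -p pics; python3 - <<'E'
from rig import bot, imaging
import cv2,pickle
s=bot.observe(); print(s)
d={'state':s}
for n in("top","side","wrist"):
    i=imaging.snapshot(n); d[n]=i; cv2.imwrite(f"pics/{n}0.png",i["pixels"])
    print(n,{k:v for k,v in i.items() if k not in("pixels","depth")})
pickle.dump(d,open("d0.pkl","wb"))
E
```

```text
{'time_s': 0.0, 'q': array([ 6.61143836e+01,  1.26756264e+01,  8.75274959e+01,  7.68831377e-04,
        7.99107587e+01, -7.22531125e+00]), 'joint_vel': array([ 0.10668506,  0.02272921,  0.12098838,  0.08464898, -0.03229453,
        0.07244202]), 'joint_efforts': array([-1.10567289e-03, -4.96876216e+01, -3.89405644e+01, -2.25635254e-04,
        1.07406930e-02,  1.70257817e-05]), 'ee_pos': array([0.17893452, 0.59818964, 0.2301791 ]), 'ee_rot': array([[-9.58020565e-01,  2.86698325e-01, -8.16882378e-04],
       [ 2.86699369e-01,  9.58018887e-01, -1.81202277e-03],
       [ 2.63084853e-04, -1.97015474e-03, -9.99998025e-01]]), 'contact_force': array([ 0.36414625,  0.18401147, -0.93386024]), 'ft_torque': array([-0.02323848,  0.06914246, -0.00036658]), 'finger_gap': 0.0852687775279335}
top {'fx': 515.1270928346208, 'fy': 515.1270928346208, 'cx': 277.6688027974306, 'cy': 200.97023460789364, 'D': array([0.04425086, 0.        , 0.        , 0.        , 0.        ]), 'world_to_cam': array([[-0.01170902, -0.99979769,  0.01635484, -0.01300134],
       [-0.98711006,  0.00894652, -0.15979266,  0.53869
[... 423 characters left out ...]
45256, -0.66888069,  0.14510434],
       [ 0.19866224, -0.63880455, -0.74327792,  0.7761992 ],
       [ 0.        ,  0.        ,  0.        ,  1.        ]])}
wrist {'fx': 360.35934745025804, 'fy': 360.35934745025804, 'cx': 275.28983483385923, 'cy': 204.2764562669508, 'D': array([-0.03806752,  0.        ,  0.        ,  0.        ,  0.        ]), 'hand_eye': array([[ 5.20180724e-04, -9.49454730e-01, -3.13903560e-01,
         7.91652315e-02],
       [ 9.99999864e-01,  5.08105273e-04,  1.20284389e-04,
         1.20860430e-03],
       [ 4.52914719e-05, -3.13903580e-01,  9.49454865e-01,
        -1.42622718e-01],
       [ 0.00000000e+00,  0.00000000e+00,  0.00000000e+00,
         1.00000000e+00]])}
```

View pics/top0.png

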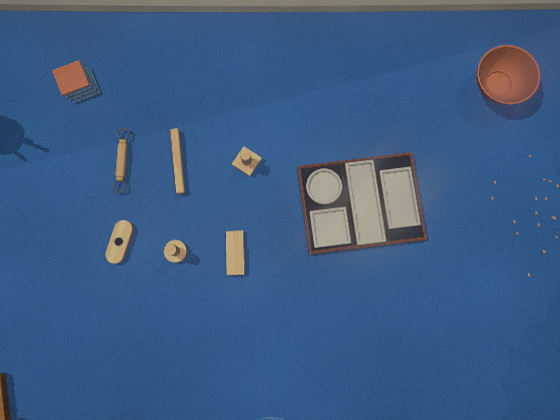

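View pics/side0.png

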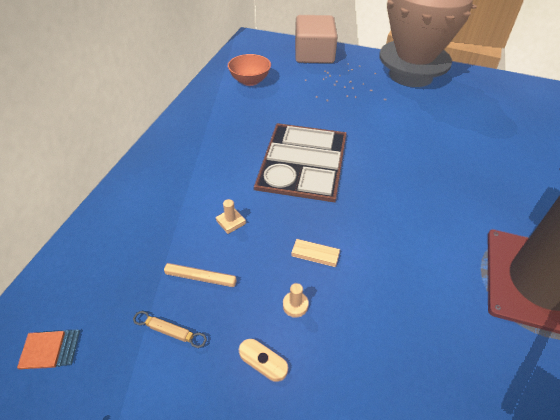

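View pics/wrist0.png

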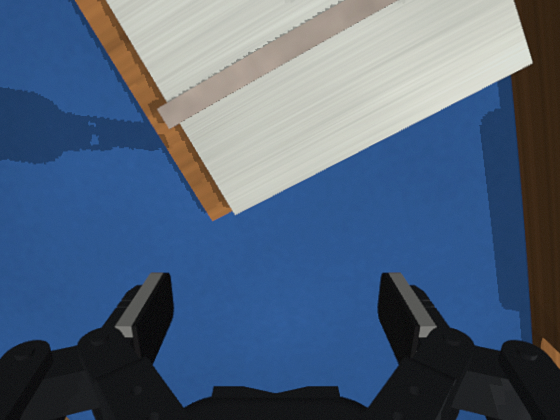

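```bash
cat > h.py <<'E'
import numpy as np,cv2
def ray(i,uv,z,T_wc=None):
    """pixels -> world points on plane z"""
    K=np.array([[i["fx"],0,i["cx"]],[0,i["fy"],i["cy"]],[0,0,1]])
    p=cv2.undistortPoints(np.asarray(uv,np.float64).reshape(-1,1,2),K,i["D"])[:,0]
    d=np.c_[p,np.ones(len(p))]
    T=np.linalg.inv(i["world_to_cam"]) if T_wc is None else T_wc
    d=d@T[:3,:3].T; o=T[:3,3]
    return o+d*((z-o[2])/d[:,2])[:,None]
def cloud(i,T_wc=None):
    h,w=i["depth"].shape
    u,v=np.meshgrid(np.arange(w),np.arange(h))
    K=np.array([[i["fx"],0,i["cx"]],[0,i["fy"],i["cy"]],[0,0,1]])
    p=cv2.undistortPoints(np.stack([u,v],-1).reshape(-1,1,2).astype(np.float64),K,i["D"])[:,0]
    d=np.c_[p,np.ones(len(p))]*i["depth"].reshape(-1,1)
    T=np.linalg.inv(i["world_to_cam"]) if T_wc is None else T_wc
    return (d@T[:3,:3].T+T[:3,3]).reshape(h,w,3)
def wristT(s,i):
    T=np.eye(4);T[:3,:3]=s["ee_rot"];T[:3,3]=s["ee_pos"]
    return T@i["hand_eye"]
E
python3 - <<'E'
import pickle,cv2,numpy as np
from h import *
d=pickle.load(open("d0.pkl","rb"));i=d["top"]
P=cloud(i); hsv=cv2.cvtColor(i["pixels"],cv2.COLOR_BGR2HSV)
wood=((hsv[...,0]<30)&(hsv[...,1]>50)&(hsv[...,2]>100)).astype(np.uint8)
n,l,st,c=cv2.connectedComponentsWithStats(wood)
for k in range(1,n):
    if st[k,4]<60: continue
    m=l==k; p=P[m]; 
    print(k,c[k].round(),st[k], 'z',np.percentile(p[:,2],[5,50,95]).round(4), 'xy',np.median(p[:,:2],0).round(4))
    v,u=np.nonzero(m); zt=np.percentile(p[:,2],50)
    q=ray(i,np.c_[u,v],zt)[:,:2]
    r=cv2.minAreaRect((q*1000).astype(np.float32)); print('   rect mm',np.round(r[0],1),np.round(r[1],1),round(r[2],1))
gray=((hsv[...,1]<60)&(hsv[...,2]>100)).astype(np.uint8)
n,l,st,c=cv2.connectedComponentsWithStats(gray)
for k in range(1,n):
    if st[k,4]<300: continue
    m=l==k; p=P[m]; v,u=np.nonzero(m); q=ray(i,np.c_[u,v],.012)[:,:2]
    r=cv2.minAreaRect((q*1000).astype(np.float32)); print('gray',c[k].round(),st[k,4],'z',np.percentile(p[:,2],[5,50,95]).round(4),np.round(r[0],1),np.round(r[1],1),round(r[2],1))
print('table z',np.median(P[300:400,100:400,2]))
big=cv2.resize(i["pixels"][110:290,80:450],None,fx=2.1,fy=2.1,interpolation=cv2.INTER_CUBIC);cv2.imwrite("pics/crop0.png",big)
E
```

```text
1 [508.  74.] [ 477   45   63   59 2884] z [0.0051 0.0253 0.0561] xy [ 0.8134 -0.5178]
   rect mm [ 812.9 -515.4] [132.  130.4] 89.2
2 [70. 77.] [ 52  60  37  35 798] z [0.0249 0.0282 0.0316] xy [0.809  0.4148]
   rect mm [809.2 414.8] [60.4 60.3] 22.8
3 [177. 161.] [171 128  14  66 532] z [0.0145 0.0181 0.0215] xy [0.6291 0.1907]
   rect mm [630.9 190.9] [139.7  17.4] 6.5
4 [121. 160.] [116 139  11  42 345] z [0.0134 0.0179 0.0214] xy [0.6329 0.3073]
   rect mm [633.6 307.3] [17.8 88.1] 88.0
5 [246. 161.] [232 147  29  29 441] z [0.01   0.0153 0.0642] xy [0.6267 0.0447]
   rect mm [629.6  45.9] [46.3 46.4] 56.2
6 [357. 211.] [298 153 129 101 616] z [0.0089 0.0127 0.0162] xy [ 0.5061 -0.1802]
   rect mm [ 539.6 -193.6] [185.3 245.6] 6.5
26 [119. 242.] [106 221  27  42 690] z [0.0104 0.0139 0.0174] xy [0.4615 0.3062]
   rect mm [462.8 306.9] [36.7 88.6] 73.6
29 [235. 252.] [226 231  18  44 777] z [0.0111 0.0145 0.0177] xy [0.4379 0.0697]
   rect mm [437.4  70.6] [35.  88.1] 90.0
32 [175. 251.] [164 240  23  23 365] z [0.0109 0.0153 0.0635] xy [0.4398 0.1889]
   rect mm [442.2 191.1] [43.8 43.8] 45.3
36 [  1. 405.] [  0 381   5  39 104] z [0.0193 0.0225 0.0252] xy [0.1512 0.5099]
   rect mm [164.1 509. ] [69.3  7.3] 5.2
gray [272.   4.] 4711 z [-0.6847 -0.6584 -0.6368] [981.5 -34.1] [  26.8 1222.8] 0.1
gray [365. 202.] 2485 z [0.0058 0.0095 0.0164] [ 544.6 -206.1] [182.8  71.2] 6.5
gray [399. 197.] 1937 z [0.0059 0.0096 0.0165] [ 549.7 -275.6] [126.   70.9] 6.3
gray [324. 186.] 1031 z [0.0057 0.0097 0.0166] [ 575.9 -117. ] [75.9 74.9] 89.5
gray [330. 227.] 1394 z [0.0058 0.0096 0.0164] [ 488.7 -126.8] [77.7 77.9] 6.7
table z 0.000600131351997768
```

View pics/crop0.png

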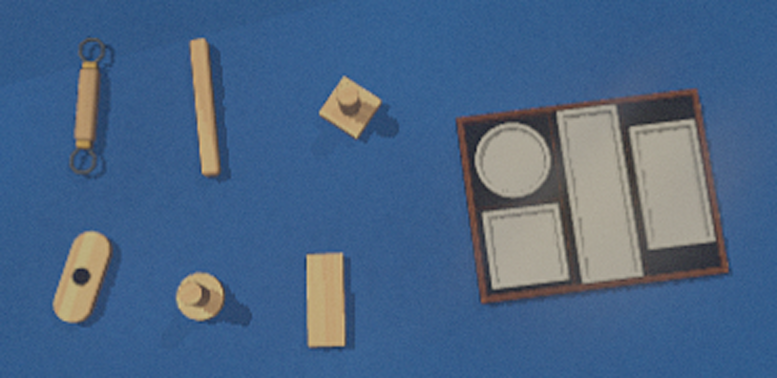

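```bash
cat > go.py <<'E'
import sys,numpy as np
from scipy.spatial.transform import Rotation as R
from rig import bot
# usage: go.py x y z jawyaw_deg  -> shift/turn in tool axes
def goal(x,y,z,yaw,s=None):
    s=s or bot.observe()
    a=np.radians(yaw); Y=np.array([np.cos(a),np.sin(a),0]);Z=np.array([0,0,-1.]);X=np.cross(Y,Z)
    G=np.c_[X,Y,Z]; E=s["ee_rot"]
    return E.T@(np.array([x,y,z])-s["ee_pos"]), R.from_matrix(E.T@G).as_rotvec()
if __name__=="__main__":
    s=bot.observe(); v=list(map(float,sys.argv[1:]))
    t,r=goal(*v,s); print("t",round(s["time_s"],2),"pos",s["ee_pos"].round(4),"gap",round(s["finger_gap"],4),"F",s["contact_force"].round(1))
    print("shift",t.round(4),"turn",r.round(4))
E
python3 go.py 0.4628 0.3069 0.20 73.6
python3 - <<'E'
import pickle,numpy as np,cv2
from h import *
d=pickle.load(open("d0.pkl","rb"));i=d["wrist"]
P=cloud(i,i["hand_eye"])  # tool coords
m=(i["depth"]>0)&(i["depth"]<.2)&(abs(P[...,0])<.02)
p=P[m]; print(p.shape)
for sg in(1,-1):
    q=p[p[:,1]*sg>0]; print(sg,'max z',np.percentile(q[:,2],[50,99,100]).round(4)); t=q[q[:,2]>q[:,2].max()-.004]; print(t.min(0).round(4),t.max(0).round(4))
i=d["top"];Pt=cloud(i)
hsv=cv2.cvtColor(i["pixels"],cv2.COLOR_BGR2HSV)
for c in((246,161),(175,251)):
    w=Pt[c[1]-18:c[1]+18,c[0]-18:c[0]+18].reshape(-1,3); q=w[(w[:,2]>.055)&(w[:,2]<.07)]; print('handle top',len(q),q.mean(0).round(4),q.min(0).round(4),q.max(0).round(4))
E
```

```text
t 0.15 pos [0.179  0.5983 0.2304] gap 0.0854 F [-0.3  0.1  0. ]
shift [-0.3554 -0.1978  0.0307] turn [-0.0015 -0.0002 -0.0046]
(38301, 3)
1 max z [-0.0689 -0.0179 -0.0123]
[-0.0118  0.0435 -0.0163] [ 0.0091  0.0507 -0.0123]
-1 max z [-0.0684 -0.018  -0.0123]
[-0.0113 -0.0433 -0.0163] [ 0.0091 -0.0411 -0.0123]
handle top 92 [0.6308 0.0459 0.0622] [0.6211 0.0364 0.0557] [0.6405 0.0568 0.0665]
handle top 99 [0.4413 0.1915 0.0622] [0.4309 0.1816 0.0563] [0.4523 0.2028 0.0674]
```

Emit:
step_arm([
  [[-0.03,-0.017,0.003,0,0,0],[-0.07,-0.04,0.006,0,0,0],[-0.11,-0.06,0.01,0,0,0],[-0.145,-0.08,0.013,0,0,0],[-0.18,-0.1,0.016,0,0,0],[-0.215,-0.12,0.02,0,0,0],[-0.25,-0.14,0.022,0,0,0],[-0.285,-0.16,0.025,0,0,0],[-0.325,-0.18,0.03,0,0,0],[-0.355,-0.198,0.03,0,0,0]],
], gripper=0.4)

```text
time_s: 0.98
ee_pos: [0.4634, 0.3053, 0.2004]
ee_rot: [[-0.958, 0.287, -0.001], [0.287, 0.958, -0.0], [0.001, -0.001, -1.0]]
contact_force: [1.3, 0.3, -0.4]
finger_gap: 0.0597
```

```bash
cat > look.py <<'E'
import sys,cv2,pickle
from rig import bot,imaging
n=sys.argv[1]; cam=sys.argv[2] if len(sys.argv)>2 else "wrist"
s=bot.observe(); i=imaging.snapshot(cam); i["state"]=s
pickle.dump(i,open(n+".pkl","wb")); cv2.imwrite(f"pics/{n}.png",i["pixels"])
E
python3 look.py w1; python3 go.py 0.4628 0.3069 0.10 73.6
python3 - <<'E'
import pickle,cv2,numpy as np
from h import *
i=pickle.load(open("w1.pkl","rb"));s=i["state"];T=wristT(s,i);P=cloud(i,T)
hsv=cv2.cvtColor(i["pixels"],cv2.COLOR_BGR2HSV)
wood=((hsv[...,0]<30)&(hsv[...,1]>50)&(hsv[...,2]>100)).astype(np.uint8)
n,l,st,c=cv2.connectedComponentsWithStats(wood)
for k in range(1,n):
    if st[k,4]<400: continue
    m=l==k;v,u=np.nonzero(m);zt=np.median(P[m][:,2]);q=ray(i,np.c_[u,v],zt,T)[:,:2]
    r=cv2.minAreaRect((q*1000).astype(np.float32)); print(c[k].round(),st[k,4],'z',zt.round(4),np.round(r[0],1),np.round(r[1],1),round(r[2],1))
# fingers
P=cloud(i,i["hand_eye"]);m=(i["depth"]>0)&(i["depth"]<.2)&(abs(P[...,0])<.02)
p=P[m];print('gap',s["finger_gap"],'tipz',p[:,2].max())
E
```

```text
t 1.03 pos [0.4681 0.3001 0.2006] gap 0.0596 F [ 2.8 -3.7  0.3]
shift [0.0074 0.0053 0.1006] turn [-0.0032  0.0036 -0.0088]
[278. 171.] 3094 z 0.0139 [464. 309.] [36.2 90.1] 73.4
[155. 189.] 2196 z 0.0149 [442.6 190.9] [60.4 45.9] 87.7
[ 45. 214.] 3675 z 0.0137 [438.9  76.8] [89.8 44.6] 1.4
[324. 319.] 1117 z 0.0174 [631.  310.8] [17.5 93.2] 87.5
[226. 348.] 1617 z 0.0174 [635.1 197.3] [127.2  22.9] 6.4
gap 0.0597030643909872 tipz -0.004843718526368362
```

View pics/w1.png

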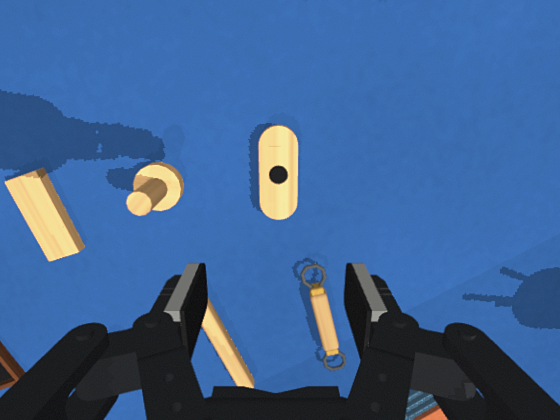

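Emit:
step_arm([
  [[0,0,0.03,0,0,0],[0,0,0.065,0,0,0],[0,0.001,0.1,0,0,0],[0,0.001,0.13,0,0,0],[0,0.001,0.14,0,0,0],[0,0.001,0.14,0,0,0],[0,0.001,0.14,0,0,0]],
])

```text
time_s: 1.62
ee_pos: [0.4629, 0.3085, 0.0618]
ee_rot: [[-0.958, 0.287, -0.0], [0.287, 0.958, -0.0], [0.0, -0.0, -1.0]]
contact_force: [1.2, 0.5, 1.0]
finger_gap: 0.0599
```

```bash
python3 go.py 0.4635 0.308 0.0075 73.6
```

```text
t 1.62 pos [0.4629 0.3085 0.0618] gap 0.0599 F [1.2 0.5 1. ]
shift [-0.0007 -0.0003  0.0543] turn [-0.0002 -0.0002 -0.0044]
```

Emit:
step_arm([
  [[0,0,0.02,0,0,0],[0,0,0.04,0,0,0],[-0.001,0,0.052,0,0,0],[-0.001,0,0.054,0,0,0],[-0.001,0,0.054,0,0,0]],
])

```text
time_s: 2.03
ee_pos: [0.4642, 0.3082, 0.008]
ee_rot: [[-0.958, 0.287, 0.0], [0.287, 0.958, 0.0], [-0.0, 0.0, -1.0]]
contact_force: [-0.1, -0.3, 0.7]
finger_gap: 0.0599
```

Emit:
step_arm([
  [[0,0,0,0,0,0],[0,0,0,0,0,0],[0,0,0,0,0,0],[0,0,0,0,0,0],[0,0,0,0,0,0],[0,0,0,0,0,0]],
], gripper=-0.4, force=40)

```text
time_s: 2.53
ee_pos: [0.4652, 0.3087, 0.0092]
ee_rot: [[-0.958, 0.287, 0.003], [0.287, 0.958, 0.001], [-0.002, 0.002, -1.0]]
contact_force: [-0.4, 0.1, 6.8]
finger_gap: 0.0342
```

Emit:
step_arm([
  [[0,0,-0.01,0,0,0],[0,0,-0.03,0,0,0],[0,0,-0.06,0,0,0],[0,0,-0.09,0,0,0],[0,0,-0.12,0,0,0],[0,0,-0.13,0,0,0],[0,0,-0.13,0,0,0]],
])

```text
time_s: 3.12
ee_pos: [0.4662, 0.3091, 0.1418]
ee_rot: [[-0.958, 0.287, 0.007], [0.287, 0.958, 0.003], [-0.006, 0.005, -1.0]]
contact_force: [0.7, 0.6, -0.6]
finger_gap: 0.0343
```

```bash
python3 look.py w2;python3 go.py 0.549 -0.2735 0.13 96.5
python3 - <<'E'
import pickle,cv2,numpy as np
from h import *
i=pickle.load(open("w2.pkl","rb"))
P=cloud(i,i["hand_eye"]);m=(i["depth"]>0)&(i["depth"]<.2)&(abs(P[...,0])<.02)
p=P[m];print('tipz',np.sort(p[:,2])[-20:])
E
```

```text
t 3.17 pos [0.4647 0.3084 0.1391] gap 0.0345 F [-0.2 -0.4 -1. ]
shift [-0.2475 -0.5334  0.0084] turn [ 0.0019  0.0032 -0.4042]
tipz [-0.00318206 -0.0031761  -0.00317551 -0.00316666 -0.00315739 -0.00314927
 -0.00312016 -0.00310522 -0.00309878 -0.0030969  -0.00309221 -0.00305136
 -0.00302171 -0.00300489 -0.00300051 -0.00299781 -0.00294041 -0.00293007
 -0.00289729 -0.00288959]
```

View pics/w2.png

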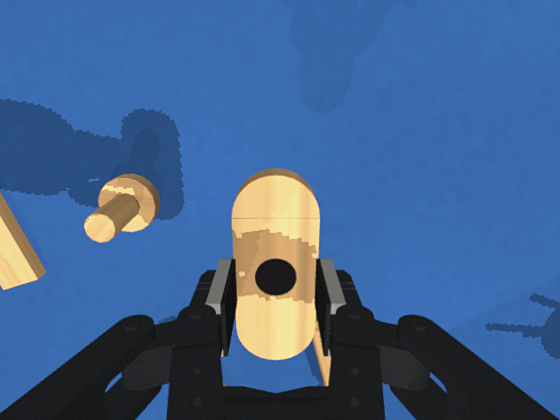

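```bash
cat > tilt.py <<'E'
import pickle,cv2,numpy as np,sys
from h import *
i=pickle.load(open(sys.argv[1]+".pkl","rb"))
P=cloud(i,i["hand_eye"])
hsv=cv2.cvtColor(i["pixels"],cv2.COLOR_BGR2HSV)
m=(i["depth"]>0)&(i["depth"]<.2)&(hsv[...,1]>50)&(hsv[...,0]<30)&(abs(P[...,1])<.016)&(hsv[...,2]>60)
if len(sys.argv)>2: m&=P[...,2]<float(sys.argv[2])
p=P[m]; print(len(p),p.min(0).round(4),p.max(0).round(4))
zm=np.median(p[:,2])
for _ in range(3):
    a=np.c_[p,][:, :2]; A=np.c_[a,np.ones(len(a))]; c,*_=np.linalg.lstsq(A,p[:,2],rcond=None)
    r=p[:,2]-A@c; k=abs(r)<.002; p=p[k]
print('slopes x,y',c.round(4),'n',len(p),'x',p[:,0].min().round(4),p[:,0].max().round(4),'y',p[:,1].min().round(4),p[:,1].max().round(4))
E
python3 tilt.py w2
```

```text
12162 [-0.0452 -0.016  -0.0789] [0.0458 0.016  0.0081]
slopes x,y [-0.0006  0.0026 -0.0045] n 11651 x -0.045 0.0458 y -0.016 0.016
```

Emit:
step_arm([
  [[-0.005,-0.01,0,0,0,-0.01],[-0.015,-0.03,0,0,0,-0.03],[-0.028,-0.06,0,0,0,-0.05],[-0.042,-0.09,0,0,0,-0.08],[-0.056,-0.12,0,0,0,-0.1],[-0.07,-0.15,0,0,0,-0.12],[-0.084,-0.18,0,0,0,-0.15],[-0.098,-0.21,0,0,0,-0.17],[-0.112,-0.24,0,0,0,-0.2],[-0.126,-0.27,0,0,0,-0.22]],
])

```text
time_s: 4.0
ee_pos: [0.5053, 0.0118, 0.1348]
ee_rot: [[-0.998, 0.069, -0.004], [0.069, 0.998, 0.001], [0.004, 0.0, -1.0]]
contact_force: [0.7, -0.1, -1.2]
finger_gap: 0.034
```

```bash
python3 go.py 0.549 -0.2735 0.13 96.5
```

```text
t 4.0 pos [0.5053 0.0118 0.1348] gap 0.034 F [ 0.7 -0.1 -1.2]
shift [-0.0634 -0.2816  0.0044] turn [ 0.0007 -0.0041 -0.1827]
```

Emit:
step_arm([
  [[-0.007,-0.03,0,0,0,-0.02],[-0.014,-0.06,0,0,0,-0.04],[-0.021,-0.09,0,0,0,-0.06],[-0.028,-0.12,0,0,0,-0.08],[-0.035,-0.15,0,0,0,-0.1],[-0.042,-0.18,0,0,0,-0.12],[-0.049,-0.21,0,0,0,-0.14],[-0.056,-0.24,0,0,0,-0.16],[-0.062,-0.265,0,0,0,-0.18],[-0.063,-0.275,0,0,0,-0.18]],
])

```text
time_s: 4.83
ee_pos: [0.5493, -0.2683, 0.1346]
ee_rot: [[-0.994, -0.107, -0.003], [-0.107, 0.994, 0.001], [0.003, 0.001, -1.0]]
contact_force: [-0.5, -0.4, 0.4]
finger_gap: 0.0342
```

Emit:
step_arm([
  [[0,0,0,0,0,0],[0,0,0,0,0,0],[0,0,0,0,0,0]],
])

```text
time_s: 5.08
ee_pos: [0.5497, -0.2638, 0.136]
ee_rot: [[-0.994, -0.109, -0.002], [-0.109, 0.994, 0.002], [0.002, 0.002, -1.0]]
contact_force: [0.1, -0.2, -0.1]
finger_gap: 0.0343
```

```bash
python3 look.py w3; python3 tilt.py w3 .03; python3 go.py 0.549 -0.2735 0.05 96.5
python3 - <<'E'
import pickle,cv2,numpy as np
from h import *
i=pickle.load(open("w3.pkl","rb"));s=i["state"];T=wristT(s,i)
hsv=cv2.cvtColor(i["pixels"],cv2.COLOR_BGR2HSV)
gray=((hsv[...,1]<50)&(hsv[...,2]>120)).astype(np.uint8)
n,l,st,c=cv2.connectedComponentsWithStats(gray)
for k in range(1,n):
    if st[k,4]<400: continue
    v,u=np.nonzero(l==k);q=ray(i,np.c_[u,v],.014,T)[:,:2]
    r=cv2.minAreaRect((q*1000).astype(np.float32)); print(c[k].round(),st[k,4],np.round(r[0],1),np.round(r[1],1),round(r[2],1))
E
```

```text
12130 [-0.0452 -0.016  -0.0069] [0.0455 0.016  0.0094]
slopes x,y [-0.0004  0.0022 -0.0045] n 11630 x -0.0452 0.0455 y -0.016 0.016
t 5.13 pos [ 0.55   -0.2637  0.1364] gap 0.0343 F [-0.4  0.9 -0.3]
shift [ 0.0019 -0.0097  0.0864] turn [ 0.0016 -0.0013 -0.0032]
[360. 172.] 15652 [ 542.5 -199.7] [173.9  60.7] 6.7
[468. 133.] 9956 [ 489.9 -124.8] [76.1 76.7] 6.7
[257. 152.] 6673 [ 546.8 -272.6] [116.1  66.2] 6.7
[452. 241.] 5644 [ 576.2 -115.3] [74.9 74.6] 17.6
```

View pics/w3.png

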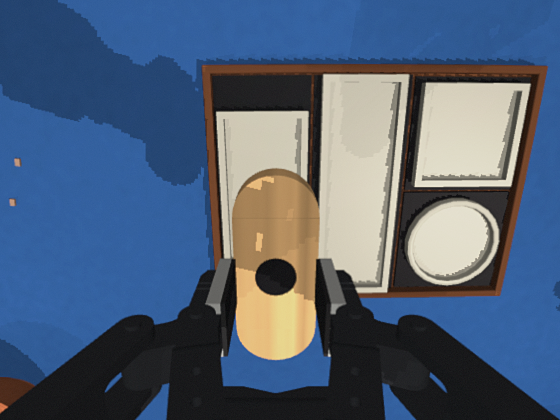

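Emit:
step_arm([
  [[0.001,-0.004,0.02,0,0,0],[0.001,-0.009,0.04,0,0,0],[0.001,-0.009,0.07,0,0,0],[0.001,-0.009,0.09,0,0,0],[0.001,-0.009,0.095,0,0,0],[0.001,-0.009,0.095,0,0,0]],
])

```text
time_s: 5.63
ee_pos: [0.549, -0.2724, 0.0403]
ee_rot: [[-0.994, -0.11, -0.004], [-0.11, 0.994, 0.003], [0.003, 0.003, -1.0]]
contact_force: [0.8, 0.3, 0.0]
finger_gap: 0.0341
```

```bash
python3 go.py 0.55 -0.2725 0.0185 96.5
```

```text
t 5.63 pos [ 0.549  -0.2724  0.0403] gap 0.0341 F [0.8 0.3 0. ]
shift [-0.001  -0.0003  0.0218] turn [ 0.003  -0.0034 -0.003 ]
```

Emit:
step_arm([
  [[-0.001,0,0.008,0.001,-0.001,0],[-0.001,0,0.016,0.002,-0.002,0],[-0.001,0,0.02,0.003,-0.003,0],[-0.001,0,0.021,0.003,-0.003,0],[-0.001,0,0.021,0.003,-0.003,0]],
])

```text
time_s: 6.05
ee_pos: [0.5514, -0.2745, 0.0213]
ee_rot: [[-0.994, -0.109, 0.003], [-0.109, 0.994, -0.003], [-0.003, -0.003, -1.0]]
contact_force: [0.5, 0.1, -0.3]
finger_gap: 0.0343
```

Emit:
step_arm([
  [[0,0,0,0,0,0],[0,0,0,0,0,0],[0,0,0,0,0,0],[0,0,0,0,0,0],[0,0,0,0,0,0]],
], gripper=0.25)

```text
time_s: 6.47
ee_pos: [0.5516, -0.2747, 0.0216]
ee_rot: [[-0.994, -0.109, 0.004], [-0.109, 0.994, -0.003], [-0.003, -0.003, -1.0]]
contact_force: [-0.8, 0.8, -1.0]
finger_gap: 0.0532
```

Emit:
step_arm([
  [[0,0,-0.02,0,0,0],[0,0,-0.05,0,0,0],[0,0,-0.09,0,0,0],[0,0,-0.12,0,0,0],[0,0,-0.13,0,0,0],[0,0,-0.13,0,0,0]],
])

```text
time_s: 6.97
ee_pos: [0.5533, -0.2757, 0.1558]
ee_rot: [[-0.994, -0.109, 0.01], [-0.109, 0.994, -0.007], [-0.009, -0.008, -1.0]]
contact_force: [0.0, 0.3, 0.1]
finger_gap: 0.0535
```

```bash
python3 look.py w4; python3 go.py 0.632 0.309 0.15 88
python3 - <<'E'
import pickle,cv2,numpy as np
from h import *
i=pickle.load(open("w4.pkl","rb"));s=i["state"];T=wristT(s,i);P=cloud(i,T)
hsv=cv2.cvtColor(i["pixels"],cv2.COLOR_BGR2HSV)
m=(hsv[...,0]<30)&(hsv[...,1]>70)&(hsv[...,2]>100)&(P[...,2]>.0185)&(P[...,2]<.026)
v,u=np.nonzero(m);q=ray(i,np.c_[u,v],.022,T)[:,:2];r=cv2.minAreaRect((q*1000).astype(np.float32));print(len(q),r,np.median(P[m][:,2]))
E
```

```text
t 7.02 pos [ 0.5519 -0.2748  0.1528] gap 0.0533 F [-0.5 -0.2 -0.8]
shift [-0.1433  0.5716  0.0007] turn [-0.0047  0.0059  0.1441]
4161 ((679.983642578125, -381.2013854980469), (74.25344848632812, 408.77545166015625), 50.315093994140625) 0.02186790770244973
```

View pics/w4.png

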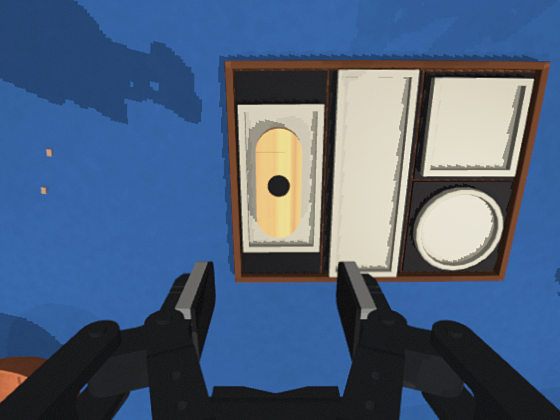

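Emit:
step_arm([
  [[-0.009,0.036,0,0,0,0.01],[-0.018,0.072,0,-0.001,0.001,0.02],[-0.027,0.108,0,-0.001,0.002,0.03],[-0.036,0.144,0,-0.002,0.003,0.04],[-0.045,0.18,0,-0.003,0.003,0.05],[-0.054,0.216,0,-0.003,0.004,0.06],[-0.063,0.252,0,-0.004,0.004,0.07],[-0.072,0.288,0,-0.004,0.005,0.08],[-0.081,0.324,0,-0.005,0.006,0.1],[-0.09,0.36,0,-0.005,0.006,0.11]],
], gripper=0.1)

```text
time_s: 7.85
ee_pos: [0.5994, 0.0952, 0.1472]
ee_rot: [[-1.0, 0.002, -0.008], [0.002, 1.0, 0.002], [0.008, 0.002, -1.0]]
contact_force: [0.8, 0.2, -0.3]
finger_gap: 0.0472
```

```bash
python3 go.py 0.632 0.309 0.15 88
```

```text
t 7.85 pos [0.5994 0.0952 0.1472] gap 0.0472 F [ 0.8  0.2 -0.3]
shift [-0.0322  0.2139 -0.0027] turn [ 0.0017 -0.0079  0.0331]
```

Emit:
step_arm([
  [[-0.005,0.035,0,0,0,0.01],[-0.01,0.07,0,0,0,0.02],[-0.015,0.105,0,0,0,0.03],[-0.02,0.14,0,0,0,0.03],[-0.025,0.17,0,0,0,0.03],[-0.03,0.195,0,0,0,0.03],[-0.032,0.208,0,0,0,0.03],[-0.032,0.21,0,0,0,0.03],[-0.032,0.21,0,0,0,0.03],[-0.032,0.21,0,0,0,0.03]],
])

```text
time_s: 8.68
ee_pos: [0.6329, 0.3019, 0.1495]
ee_rot: [[-0.999, 0.032, -0.005], [0.032, 1.0, 0.001], [0.005, 0.0, -1.0]]
contact_force: [0.1, -0.1, 0.3]
finger_gap: 0.047
```

```bash
python3 look.py w5; python3 go.py 0.632 0.309 0.06 88
python3 - <<'E'
import pickle,cv2,numpy as np
from h import *
i=pickle.load(open("w5.pkl","rb"));s=i["state"];T=wristT(s,i);P=cloud(i,T)
hsv=cv2.cvtColor(i["pixels"],cv2.COLOR_BGR2HSV)
wood=((hsv[...,0]<30)&(hsv[...,1]>50)&(hsv[...,2]>100)).astype(np.uint8)
n,l,st,c=cv2.connectedComponentsWithStats(wood)
for k in range(1,n):
    if st[k,4]<400: continue
    m=l==k;v,u=np.nonzero(m);zt=np.median(P[m][:,2]);q=ray(i,np.c_[u,v],zt,T)[:,:2]
    r=cv2.minAreaRect((q*1000).astype(np.float32)); print(c[k].round(),st[k,4],'z',zt.round(4),np.round(r[0],1),np.round(r[1],1),round(r[2],1))
P=cloud(i,i["hand_eye"]);m=(i["depth"]>0)&(i["depth"]<.2)&(abs(P[...,0])<.02)
p=P[m];print('gap',s["finger_gap"],'tipz',p[:,2].max())
E
```

```text
t 8.73 pos [0.6331 0.3016 0.15  ] gap 0.0473 F [0.2 0.  0.3]
shift [0.001  0.0072 0.09  ] turn [ 0.0008 -0.0043  0.0027]
[141. 187.] 4319 z 0.0175 [632.4 196.6] [138.1  21.3] 6.3
[285. 190.] 2227 z 0.0175 [634.5 310.4] [17.4 87.5] 87.6
gap 0.04697105414657223 tipz -0.0017312328606188254
```

View pics/w5.png

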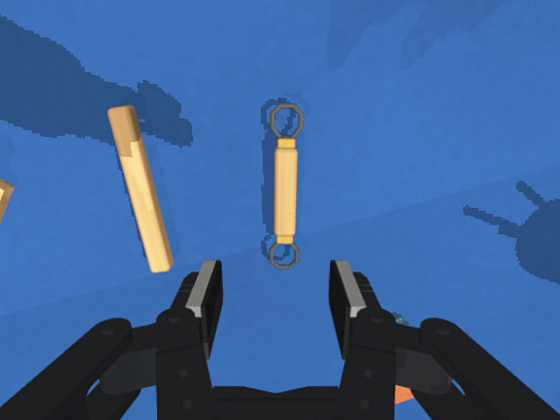

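Emit:
step_arm([
  [[0,0.003,0.02,0,0,0],[-0.001,0.007,0.05,0,-0.003,0],[-0.001,0.008,0.08,0,-0.004,0.005],[-0.001,0.008,0.1,0,-0.004,0.005],[-0.001,0.008,0.11,0,-0.004,0.005],[-0.001,0.008,0.11,0,-0.004,0.005]],
])

```text
time_s: 9.23
ee_pos: [0.6324, 0.3093, 0.0375]
ee_rot: [[-0.999, 0.037, -0.004], [0.037, 0.999, -0.0], [0.004, -0.0, -1.0]]
contact_force: [-1.2, -0.9, 0.3]
finger_gap: 0.0466
```

```bash
python3 go.py 0.634 0.3095 0.0085 87.7
```

```text
t 9.23 pos [0.6324 0.3093 0.0375] gap 0.0466 F [-1.2 -0.9  0.3]
shift [-0.0018  0.0002  0.029 ] turn [-0.0004 -0.0043  0.0027]
```

Emit:
step_arm([
  [[-0.001,0,0.012,0,-0.002,0],[-0.002,0,0.024,0,-0.004,0],[-0.002,0,0.028,0,-0.004,0],[-0.002,0,0.028,0,-0.004,0],[-0.002,0,0.028,0,-0.004,0]],
])

```text
time_s: 9.65
ee_pos: [0.6364, 0.3116, 0.0129]
ee_rot: [[-0.999, 0.036, 0.005], [0.036, 0.999, 0.002], [-0.005, 0.002, -1.0]]
contact_force: [0.0, -0.5, 0.2]
finger_gap: 0.0471
```

Emit:
step_arm([
  [[0,0,0,0,0,0],[0,0,0,0,0,0],[0,0,0,0,0,0],[0,0,0,0,0,0],[0,0,0,0,0,0],[0,0,0,0,0,0]],
], gripper=-0.8, force=40)

```text
time_s: 10.15
ee_pos: [0.6371, 0.312, 0.0139]
ee_rot: [[-0.999, 0.036, 0.007], [0.036, 0.999, 0.002], [-0.007, 0.003, -1.0]]
contact_force: [-0.6, 0.4, 5.0]
finger_gap: 0.0163
```

Emit:
step_arm([
  [[0,0,-0.01,0,0,0],[0,0,-0.03,0,0,0],[0,0,-0.06,0,0,0],[0,0,-0.09,0,0,0],[0,0,-0.12,0,0,0],[0,0,-0.13,0,0,0],[0,0,-0.13,0,0,0]],
])

```text
time_s: 10.73
ee_pos: [0.638, 0.3122, 0.1477]
ee_rot: [[-0.999, 0.036, 0.012], [0.036, 0.999, 0.004], [-0.012, 0.005, -1.0]]
contact_force: [0.7, 1.0, 0.8]
finger_gap: 0.0169
```

```bash
python3 look.py w6;python3 tilt.py w6; python3 go.py 0.542 -0.2005 0.14 96.6
```

```text
6841 [-0.0458 -0.008  -0.0152] [0.0459 0.0097 0.0092]
slopes x,y [ 0.003   0.0026 -0.0036] n 6075 x -0.0417 0.0452 y -0.0078 0.0095
t 10.78 pos [0.6365 0.3117 0.1445] gap 0.0162 F [ 0.8 -0.3 -0.9]
shift [ 0.0762 -0.5152  0.0024] turn [ 0.0024  0.008  -0.1509]
```

View pics/w6.png

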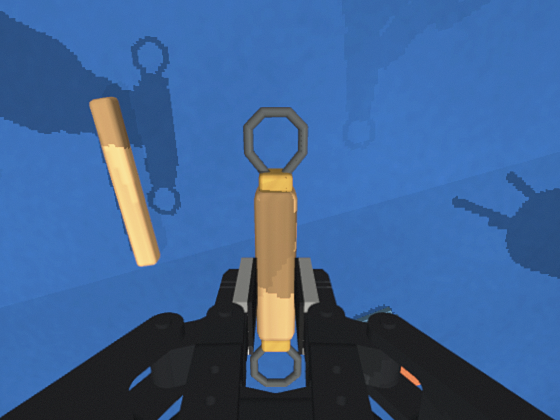

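Emit:
step_arm([
  [[0.002,-0.01,0,0,0,0],[0.005,-0.035,0,0,0.001,-0.01],[0.01,-0.07,0,0,0.002,-0.02],[0.015,-0.105,0,0,0.003,-0.03],[0.021,-0.14,0,0,0.004,-0.04],[0.026,-0.175,0,0,0.005,-0.05],[0.031,-0.21,0,0,0.006,-0.06],[0.036,-0.245,0,0,0.007,-0.07],[0.042,-0.28,0,0,0.008,-0.08],[0.047,-0.315,0,0,0.008,-0.1]],
])

```text
time_s: 11.62
ee_pos: [0.5743, -0.0036, 0.1388]
ee_rot: [[-0.998, -0.064, -0.008], [-0.064, 0.998, 0.002], [0.008, 0.003, -1.0]]
contact_force: [0.7, -0.3, -1.1]
finger_gap: 0.0159
```

```bash
python3 go.py 0.542 -0.2005 0.14 96.6
```

```text
t 11.62 pos [ 0.5743 -0.0036  0.1388] gap 0.0159 F [ 0.7 -0.3 -1.1]
shift [ 0.045  -0.1944 -0.0014] turn [ 0.0029 -0.0082 -0.0507]
```

Emit:
step_arm([
  [[0.008,-0.035,0,0,0,-0.01],[0.016,-0.07,0,0,0,-0.02],[0.024,-0.1,0,0,-0.002,-0.03],[0.031,-0.13,0,0,-0.003,-0.04],[0.037,-0.155,0,0,-0.004,-0.05],[0.042,-0.175,0,0,-0.004,-0.05],[0.045,-0.187,0,0,-0.004,-0.05],[0.045,-0.19,0,0,-0.004,-0.05],[0.045,-0.19,0,0,-0.004,-0.05],[0.045,-0.19,0,0,-0.004,-0.05]],
])

```text
time_s: 12.45
ee_pos: [0.5443, -0.1932, 0.1407]
ee_rot: [[-0.993, -0.114, -0.0], [-0.114, 0.993, 0.003], [0.0, 0.003, -1.0]]
contact_force: [-0.8, 0.3, -0.0]
finger_gap: 0.0165
```

```bash
python3 look.py w7;python3 tilt.py w7; python3 go.py 0.542 -0.2005 0.06 96.6
```

```text
6896 [-0.0454 -0.0084 -0.0159] [0.0458 0.0152 0.0097]
slopes x,y [ 0.004   0.0048 -0.0036] n 6079 x -0.0417 0.0451 y -0.0083 0.0152
t 12.5 pos [ 0.5445 -0.1929  0.1411] gap 0.0162 F [ 0.1 -0.4 -0.9]
shift [ 0.0034 -0.0075  0.081 ] turn [ 0.003   0.0003 -0.0001]
```

View pics/w7.png

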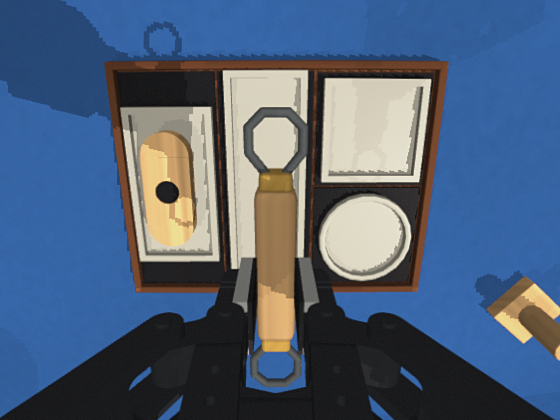

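Emit:
step_arm([
  [[0.001,-0.003,0.02,0,0,0],[0.003,-0.007,0.045,0,0,0],[0.003,-0.008,0.07,0,0,0],[0.003,-0.008,0.085,0,0,0],[0.003,-0.008,0.09,0,0,0],[0.003,-0.008,0.09,0,0,0],[0.003,-0.008,0.09,0,0,0]],
])

```text
time_s: 13.08
ee_pos: [0.5434, -0.2017, 0.0524]
ee_rot: [[-0.993, -0.115, 0.002], [-0.115, 0.993, 0.002], [-0.002, 0.002, -1.0]]
contact_force: [0.0, -0.2, 1.1]
finger_gap: 0.0163
```

```bash
python3 go.py 0.542 -0.2005 0.0235 96.6
```

```text
t 13.08 pos [ 0.5434 -0.2017  0.0524] gap 0.0163 F [ 0.  -0.2  1.1]
shift [0.0013 0.0013 0.0289] turn [0.0017 0.0017 0.0002]
```

Emit:
step_arm([
  [[0.001,0.001,0.01,0,0,0],[0.001,0.001,0.02,0,0,0],[0.001,0.001,0.027,0,0,0],[0.001,0.001,0.029,0,0,0],[0.001,0.001,0.029,0,0,0],[0.001,0.001,0.029,0,0,0]],
])

```text
time_s: 13.58
ee_pos: [0.5416, -0.2014, 0.0225]
ee_rot: [[-0.993, -0.114, 0.001], [-0.114, 0.993, 0.002], [-0.001, 0.002, -1.0]]
contact_force: [-0.8, 0.1, 0.1]
finger_gap: 0.016
```

```bash
python3 go.py 0.542 -0.2005 0.0235 96.6
```

```text
t 13.58 pos [ 0.5416 -0.2014  0.0225] gap 0.016 F [-0.8  0.1  0.1]
shift [-0.0005  0.0009 -0.001 ] turn [ 0.002   0.001  -0.0011]
```

Emit:
step_arm([
  [[0,0,0,0,0,0],[0,0,0,0,0,0],[0,0,0,0,0,0],[0,0,0,0,0,0],[0,0,0,0,0,0]],
], gripper=-0.1)

```text
time_s: 14.0
ee_pos: [0.5417, -0.2014, 0.0228]
ee_rot: [[-0.993, -0.114, 0.001], [-0.114, 0.993, 0.002], [-0.001, 0.002, -1.0]]
contact_force: [-0.4, -0.3, 0.1]
finger_gap: 0.0383
```

Emit:
step_arm([
  [[0,0,-0.02,0,0,0],[0,0,-0.05,0,0,0],[0,0,-0.09,0,0,0],[0,0,-0.11,0,0,0],[0,0,-0.12,0,0,0],[0,0,-0.12,0,0,0]],
])

```text
time_s: 14.5
ee_pos: [0.5433, -0.2026, 0.1458]
ee_rot: [[-0.993, -0.114, 0.006], [-0.114, 0.993, -0.001], [-0.006, -0.001, -1.0]]
contact_force: [0.4, -0.3, -0.1]
finger_gap: 0.0384
```

```bash
python3 look.py w8; for z in 0.15; do python3 go.py 0.631 0.046 $z 56; done
```

```text
t 14.55 pos [ 0.542  -0.2019  0.1434] gap 0.0384 F [ 0.4  0.  -0.4]
shift [-0.1167  0.2362 -0.0061] turn [0.0017 0.0024 0.7076]
```

View pics/w8.png

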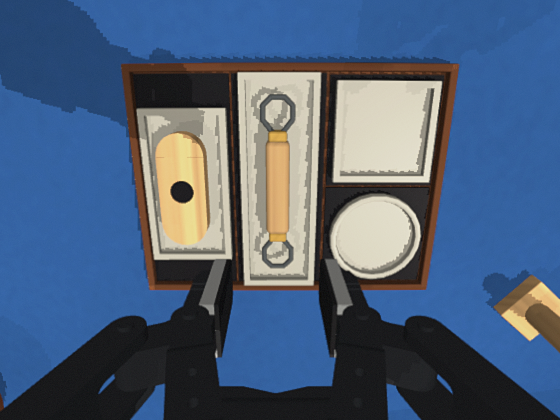

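Emit:
step_arm([
  [[-0.014,0.028,0,0,0,0.08],[-0.028,0.056,0,0,0,0.17],[-0.042,0.085,0,0,0,0.26],[-0.058,0.117,0,0,0,0.35],[-0.074,0.15,0,0,0,0.44],[-0.088,0.18,0,0,0,0.53],[-0.102,0.207,0,0,0,0.61],[-0.112,0.226,0,0,0,0.68],[-0.116,0.234,0,0,0,0.705],[-0.116,0.234,0,0,0,0.705]],
], gripper=0.3)

```text
time_s: 15.38
ee_pos: [0.6287, 0.0465, 0.1399]
ee_rot: [[-0.832, 0.555, -0.004], [0.555, 0.832, 0.003], [0.005, 0.0, -1.0]]
contact_force: [-0.1, -0.4, -0.7]
finger_gap: 0.0554
```

Emit:
step_arm([
  [[0,0,0,0,0,0],[0,0,0,0,0,0],[0,0,0,0,0,0]],
])

```text
time_s: 15.63
ee_pos: [0.6294, 0.043, 0.1423]
ee_rot: [[-0.83, 0.557, -0.001], [0.557, 0.83, 0.002], [0.002, 0.001, -1.0]]
contact_force: [0.1, -0.5, 0.3]
finger_gap: 0.0556
```

```bash
python3 look.py w9; python3 go.py 0.631 0.046 0.10 56.2
python3 - <<'E'
import pickle,cv2,numpy as np
from h import *
i=pickle.load(open("w9.pkl","rb"));s=i["state"];T=wristT(s,i);P=cloud(i,T)
d=np.hypot(P[...,0]-.631,P[...,1]-.046)<.05
for a,b in((.01,.019),(.057,.067)):
    m=d&(P[...,2]>a)&(P[...,2]<b);v,u=np.nonzero(m);q=ray(i,np.c_[u,v],(.014,.062)[a>.05],T)[:,:2];r=cv2.minAreaRect((q*1000).astype(np.float32));print(len(q),r,q.mean(0))
E
```

```text
t 15.68 pos [0.6297 0.0429 0.1427] gap 0.0557 F [-0.5 -0.2  0.9]
shift [0.0006 0.0032 0.0427] turn [ 0.0015 -0.001  -0.0018]
2256 ((631.8229370117188, 48.353919982910156), (45.84993362426758, 46.39623260498047), 56.13444137573242) [0.62796702 0.05067387]
825 ((631.5663452148438, 48.35014343261719), (20.98200225830078, 22.027328491210938), 71.1893539428711) [0.63148664 0.04846577]
```

View pics/w9.png

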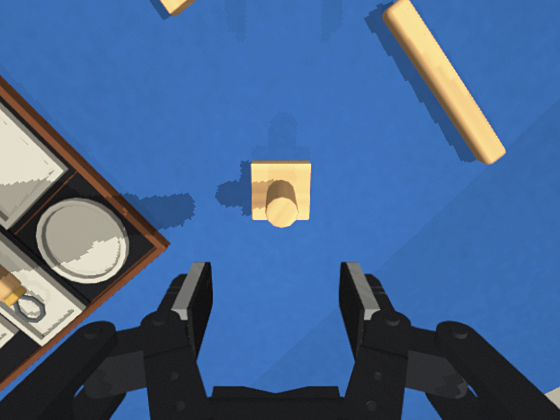

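Emit:
step_arm([
  [[0,0.002,0.02,0,0,0],[0,0.005,0.045,0,0,0],[0,0.005,0.075,0,0,0],[0,0.005,0.1,0,0,0],[0,0.005,0.112,0,0,0],[0,0.005,0.115,0,0,0],[0,0.005,0.115,0,0,0]],
])

```text
time_s: 16.27
ee_pos: [0.6325, 0.0479, 0.0278]
ee_rot: [[-0.83, 0.558, -0.0], [0.558, 0.83, 0.002], [0.002, 0.001, -1.0]]
contact_force: [0.2, 0.0, 0.4]
finger_gap: 0.0557
```

```bash
python3 go.py 0.6315 0.0475 0.028 56.2
```

```text
t 16.27 pos [0.6325 0.0479 0.0278] gap 0.0557 F [0.2 0.  0.4]
shift [ 0.0006 -0.0009 -0.0002] turn [ 0.0014 -0.0015 -0.0016]
```

Emit:
step_arm([
  [[0,0,0,0,0,0],[0,0,0,0,0,0],[0,0,0,0,0,0],[0,0,0,0,0,0],[0,0,0,0,0,0],[0,0,0,0,0,0]],
], gripper=-0.7, force=40)

```text
time_s: 16.77
ee_pos: [0.6349, 0.0483, 0.0307]
ee_rot: [[-0.831, 0.557, 0.005], [0.557, 0.831, 0.002], [-0.003, 0.004, -1.0]]
contact_force: [-0.1, -0.4, 6.6]
finger_gap: 0.0208
```

Emit:
step_arm([
  [[0,0,-0.01,0,0,0],[0,0,-0.03,0,0,0],[0,0,-0.06,0,0,0],[0,0,-0.09,0,0,0],[0,0,-0.11,0,0,0],[0,0,-0.12,0,0,0],[0,0,-0.12,0,0,0]],
])

```text
time_s: 17.35
ee_pos: [0.6348, 0.0482, 0.1522]
ee_rot: [[-0.831, 0.557, 0.007], [0.557, 0.831, 0.002], [-0.005, 0.005, -1.0]]
contact_force: [0.2, 0.0, -0.2]
finger_gap: 0.0211
```

```bash
python3 look.py w10; python3 go.py 0.4895 -0.1255 0.14 96.6
```

```text
t 17.4 pos [0.6335 0.0482 0.1496] gap 0.0205 F [ 0.2 -0.2 -0.4]
shift [ 0.0229 -0.2245  0.0088] turn [ 0.0027  0.0029 -0.7059]
```

View pics/w10.png

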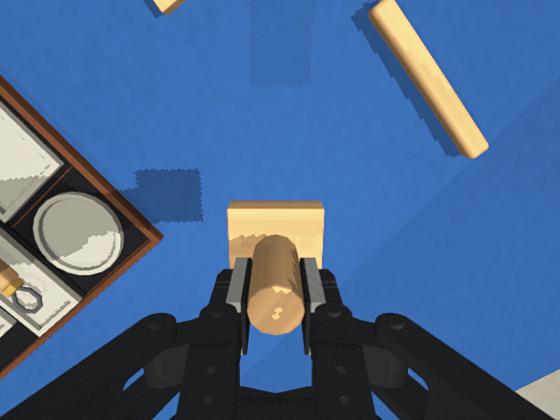

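```bash
python3 - <<'E'
import pickle,cv2,numpy as np
from h import *
i=pickle.load(open("w10.pkl","rb"));P=cloud(i,i["hand_eye"])
hsv=cv2.cvtColor(i["pixels"],cv2.COLOR_BGR2HSV)
w=(hsv[...,0]<30)&(hsv[...,1]>50)&(i["depth"]>0)&(abs(P[...,0])<.06)&(abs(P[...,1])<.03)
z=P[...,2][w]; print(np.percentile(z,[1,10,50,90,99]).round(4))
m=w&(P[...,2]<np.percentile(z,1)+.004); q=P[m];print(q.min(0).round(4),q.max(0).round(4))
m=w&(abs(P[...,2]-.017)<.004); q=P[m];print(len(q),q.min(0).round(4),q.max(0).round(4))
E
```

```text
[-0.0322 -0.0313  0.0133  0.0176  0.0275]
[-0.0118 -0.0291 -0.0821] [ 0.0133  0.0253 -0.0282]
4254 [-0.0065 -0.0214  0.0131] [0.0254 0.0245 0.021 ]
```

Emit:
step_arm([
  [[0.002,-0.015,0,0,0,-0.05],[0.004,-0.04,0,0,0,-0.14],[0.006,-0.07,0,0,0,-0.23],[0.01,-0.1,0,0,0,-0.32],[0.013,-0.13,0,0,0,-0.41],[0.016,-0.16,0,0,0,-0.5],[0.018,-0.185,0,0,0,-0.59],[0.02,-0.207,0,0,0,-0.66],[0.021,-0.22,0,0,0,-0.7],[0.021,-0.222,0,0,0,-0.705]],
])

```text
time_s: 18.23
ee_pos: [0.489, -0.1254, 0.1454]
ee_rot: [[-0.994, -0.113, -0.003], [-0.113, 0.994, 0.003], [0.003, 0.004, -1.0]]
contact_force: [-0.5, -0.6, -0.7]
finger_gap: 0.0209
```

Emit:
step_arm([
  [[0,0,0,0,0,0],[0,0,0,0,0,0],[0,0,0,0,0,0]],
])

```text
time_s: 18.48
ee_pos: [0.4919, -0.1237, 0.1472]
ee_rot: [[-0.993, -0.114, 0.0], [-0.114, 0.993, 0.003], [-0.0, 0.003, -1.0]]
contact_force: [0.2, -0.1, 0.0]
finger_gap: 0.0207
```

```bash
python3 look.py w11; python3 go.py 0.4915 -0.1255 0.0395 96.6
```

```text
t 18.53 pos [ 0.4921 -0.1237  0.1474] gap 0.0209 F [-1.   0.8 -0.7]
shift [ 0.0008 -0.002   0.1079] turn [ 0.0024  0.0007 -0.0006]
```

View pics/w11.png

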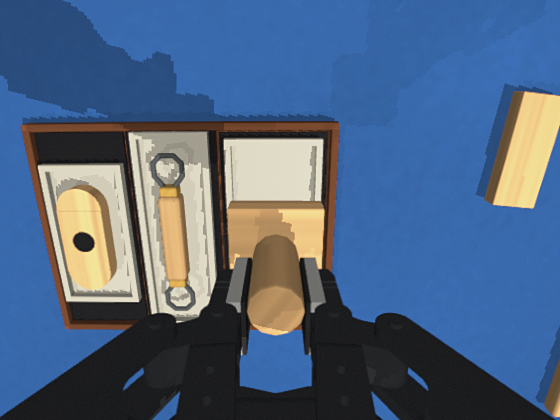

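Emit:
step_arm([
  [[0,-0.001,0.02,0,0,0],[0.001,-0.002,0.045,0,0,0],[0.001,-0.002,0.07,0,0,0],[0.001,-0.002,0.09,0,0,0],[0.001,-0.002,0.1,0,0,0],[0.001,-0.002,0.106,0,0,0],[0.001,-0.002,0.107,0,0,0],[0.001,-0.002,0.107,0,0,0]],
])

```text
time_s: 19.2
ee_pos: [0.4918, -0.1263, 0.0414]
ee_rot: [[-0.993, -0.114, 0.002], [-0.114, 0.993, 0.002], [-0.002, 0.002, -1.0]]
contact_force: [0.0, -0.4, -0.1]
finger_gap: 0.0207
```

```bash
python3 go.py 0.4915 -0.1255 0.0395 96.6
```

```text
t 19.2 pos [ 0.4918 -0.1263  0.0414] gap 0.0207 F [ 0.  -0.4 -0.1]
shift [0.0002 0.0009 0.0019] turn [ 0.0015  0.0019 -0.0006]
```

Emit:
step_arm([
  [[0,0,0.001,0,0,0],[0,0,0.002,0,0,0],[0,0,0.002,0,0,0]],
])

```text
time_s: 19.45
ee_pos: [0.4919, -0.1267, 0.0397]
ee_rot: [[-0.993, -0.114, 0.003], [-0.114, 0.993, 0.001], [-0.003, 0.001, -1.0]]
contact_force: [-0.4, -0.3, -0.0]
finger_gap: 0.021
```

Emit:
step_arm([
  [[0,0,0,0,0,0],[0,0,0,0,0,0],[0,0,0,0,0,0],[0,0,0,0,0,0],[0,0,0,0,0,0]],
], gripper=0)

```text
time_s: 19.87
ee_pos: [0.4912, -0.1264, 0.039]
ee_rot: [[-0.993, -0.114, 0.001], [-0.114, 0.993, 0.002], [-0.001, 0.002, -1.0]]
contact_force: [-0.1, -0.2, -0.9]
finger_gap: 0.0426
```

Emit:
step_arm([
  [[0,0,-0.02,0,0,0],[0,0,-0.05,0,0,0],[0,0,-0.09,0,0,0],[0,0,-0.11,0,0,0],[0,0,-0.12,0,0,0],[0,0,-0.12,0,0,0]],
])

```text
time_s: 20.37
ee_pos: [0.4927, -0.1273, 0.1616]
ee_rot: [[-0.993, -0.114, 0.006], [-0.114, 0.993, -0.0], [-0.006, -0.001, -1.0]]
contact_force: [0.9, 0.3, -0.8]
finger_gap: 0.0426
```

```bash
python3 look.py w12; python3 go.py 0.4418 0.1915 0.155 90
```

```text
t 20.42 pos [ 0.4915 -0.1268  0.1593] gap 0.0428 F [ 0.3  0.4 -0.6]
shift [0.0131 0.3219 0.0046] turn [0.0011 0.0027 0.1141]
```

View pics/w12.png

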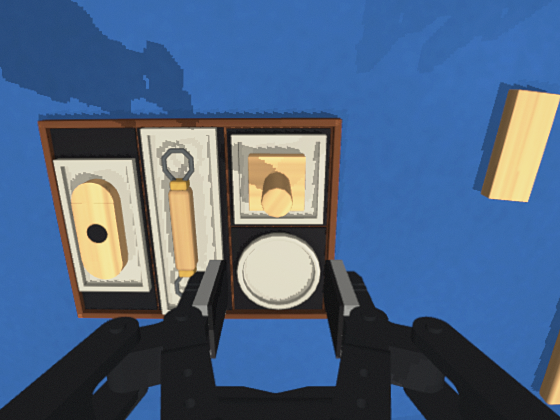

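Square stamp is seated in its well. Now the round stamp.

Emit:
step_arm([
  [[0.001,0.035,0,0,0,0.01],[0.003,0.07,0,0,0,0.02],[0.005,0.11,0,0,0,0.03],[0.006,0.15,0,0,0,0.05],[0.008,0.19,0,0,0,0.06],[0.009,0.23,0,0,0,0.08],[0.011,0.265,0,0,0,0.1],[0.012,0.295,0,0,0,0.11],[0.013,0.312,0,0,0,0.114],[0.013,0.318,0,0,0,0.114]],
], gripper=0.3)

```text
time_s: 21.25
ee_pos: [0.4394, 0.1899, 0.1566]
ee_rot: [[-1.0, -0.003, -0.004], [-0.003, 1.0, 0.002], [0.004, 0.002, -1.0]]
contact_force: [-0.5, -0.4, 0.5]
finger_gap: 0.0556
```

Emit:
step_arm([
  [[0,0,0,0,0,0],[0,0,0,0,0,0],[0,0,0,0,0,0]],
])

```text
time_s: 21.5
ee_pos: [0.4416, 0.1867, 0.1584]
ee_rot: [[-1.0, 0.001, -0.001], [0.001, 1.0, 0.001], [0.001, 0.001, -1.0]]
contact_force: [0.6, 0.6, 1.5]
finger_gap: 0.0553
```

```bash
python3 look.py w13; python3 go.py 0.4418 0.1915 0.028 90
python3 - <<'E'
import pickle,cv2,numpy as np
from h import *
i=pickle.load(open("w13.pkl","rb"));s=i["state"];T=wristT(s,i);P=cloud(i,T)
d=np.hypot(P[...,0]-.4418,P[...,1]-.1915)<.05
for a,b in((.01,.019),(.057,.067)):
    m=d&(P[...,2]>a)&(P[...,2]<b);v,u=np.nonzero(m);q=ray(i,np.c_[u,v],(.014,.062)[a>.05],T)[:,:2];r=cv2.minEnclosingCircle((q*1000).astype(np.float32));print(len(q),r,q.mean(0))
E
```

```text
t 21.55 pos [0.4419 0.1866 0.1588] gap 0.0555 F [-0.9  0.  -0. ]
shift [1.000e-04 4.700e-03 1.308e-01] turn [ 0.0013 -0.     -0.0013]
1382 ((443.1415100097656, 194.42674255371094), 23.016122817993164) [0.43750759 0.19395191]
729 ((442.5672607421875, 194.49822998046875), 11.318866729736328) [0.44266302 0.19431359]
```

Emit:
step_arm([
  [[-0.001,0.003,0.02,0,0,0],[-0.001,0.007,0.05,0,0,0],[-0.001,0.007,0.08,0,0,0],[-0.001,0.007,0.105,0,0,0],[-0.001,0.007,0.122,0,0,0],[-0.001,0.007,0.129,0,0,0],[-0.001,0.007,0.13,0,0,0],[-0.001,0.007,0.13,0,0,0]],
])

```text
time_s: 22.22
ee_pos: [0.4435, 0.1945, 0.0297]
ee_rot: [[-1.0, 0.001, 0.001], [0.001, 1.0, 0.002], [-0.001, 0.002, -1.0]]
contact_force: [0.0, 0.0, 0.1]
finger_gap: 0.0555
```

Emit:
step_arm([
  [[0,0,0,0,0,0],[0,0,0,0,0,0],[0,0,0,0,0,0],[0,0,0,0,0,0],[0,0,0,0,0,0],[0,0,0,0,0,0]],
], gripper=-0.7, force=40)

```text
time_s: 22.72
ee_pos: [0.4442, 0.1954, 0.0309]
ee_rot: [[-1.0, -0.0, 0.004], [-0.0, 1.0, 0.002], [-0.004, 0.002, -1.0]]
contact_force: [-0.7, -0.9, 7.1]
finger_gap: 0.0205
```

Emit:
step_arm([
  [[0,0,-0.01,0,0,0],[0,0,-0.03,0,0,0],[0,0,-0.06,0,0,0],[0,0,-0.09,0,0,0],[0,0,-0.12,0,0,0],[0,0,-0.145,0,0,0],[0,0,-0.155,0,0,0],[0,0,-0.155,0,0,0]],
])

```text
time_s: 23.38
ee_pos: [0.4447, 0.1954, 0.1878]
ee_rot: [[-1.0, -0.0, 0.007], [-0.0, 1.0, 0.004], [-0.007, 0.004, -1.0]]
contact_force: [0.3, 0.6, -0.5]
finger_gap: 0.0207
```

```bash
python3 look.py w14; python3 go.py 0.5775 -0.116 0.18 96.6; python3 - <<'E'
import pickle,cv2,numpy as np
from h import *
i=pickle.load(open("w14.pkl","rb"));P=cloud(i,i["hand_eye"])
hsv=cv2.cvtColor(i["pixels"],cv2.COLOR_BGR2HSV)
w=(hsv[...,0]<30)&(hsv[...,1]>50)&(i["depth"]>0)&(abs(P[...,0])<.03)&(abs(P[...,1])<.03)&(P[...,2]<.04)
z=P[...,2][w]; print(np.percentile(z,[1,10,50,90,99]).round(4))
m=w&(abs(P[...,2]-.017)<.004); q=P[m];print(len(q),q.min(0).round(4),q.max(0).round(4))
E
```

```text
t 23.43 pos [0.4434 0.195  0.1854] gap 0.0208 F [-0.6 -0.5 -0.4]
shift [-0.134  -0.3111  0.005 ] turn [ 0.0024  0.0037 -0.1149]
[-0.0321 -0.0311 -0.0014  0.0177  0.0275]
3125 [-0.0067 -0.0219  0.013 ] [0.0237 0.0232 0.021 ]
```

View pics/w14.png

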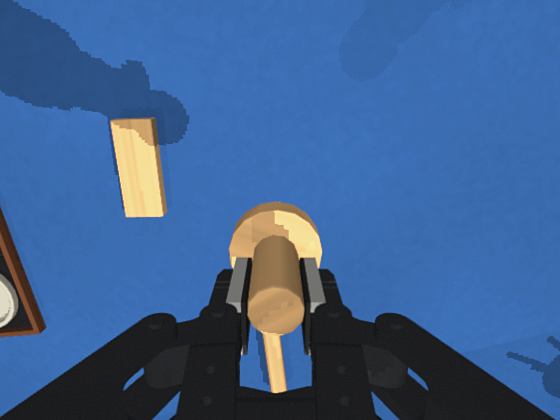

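Emit:
step_arm([
  [[-0.005,-0.012,0,0,0,0],[-0.017,-0.04,0,0,0,-0.01],[-0.032,-0.075,0,0,0,-0.03],[-0.047,-0.11,0,0,0,-0.04],[-0.062,-0.145,0,0,0,-0.05],[-0.078,-0.18,0,0,0,-0.07],[-0.093,-0.215,0,0,0,-0.08],[-0.108,-0.25,0,0,0,-0.1],[-0.121,-0.28,0,0,0,-0.11],[-0.13,-0.3,0,0,0,-0.115]],
])

```text
time_s: 24.27
ee_pos: [0.5721, -0.1079, 0.1807]
ee_rot: [[-0.994, -0.114, -0.003], [-0.114, 0.994, 0.003], [0.003, 0.003, -1.0]]
contact_force: [0.1, 1.0, -1.0]
finger_gap: 0.021
```

Emit:
step_arm([
  [[-0.001,-0.003,0,0,0,0],[-0.001,-0.003,0,0,0,0],[-0.001,-0.003,0,0,0,0],[-0.001,-0.003,0,0,0,0]],
])

```text
time_s: 24.6
ee_pos: [0.5732, -0.1066, 0.1826]
ee_rot: [[-0.993, -0.116, -0.001], [-0.116, 0.993, 0.003], [0.001, 0.003, -1.0]]
contact_force: [0.3, 0.2, -0.1]
finger_gap: 0.0207
```

```bash
python3 look.py w15; python3 go.py 0.577 -0.116 0.10 96.6
```

```text
t 24.65 pos [ 0.5735 -0.1065  0.1831] gap 0.0204 F [ 0.   0.3 -0. ]
shift [-0.0024 -0.01    0.0831] turn [ 0.0029 -0.0002  0.0014]
```

View pics/w15.png

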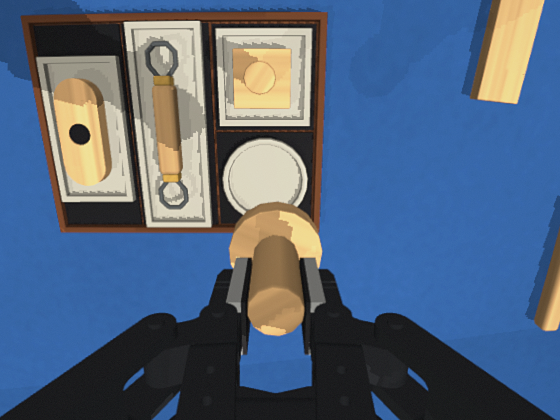

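Emit:
step_arm([
  [[-0.001,-0.005,0.02,0,0,0],[-0.002,-0.01,0.05,0.002,0,0],[-0.002,-0.01,0.08,0.002,0,0],[-0.002,-0.01,0.11,0.002,0,0],[-0.002,-0.01,0.13,0.002,0,0],[-0.002,-0.01,0.137,0.002,0,0],[-0.002,-0.01,0.137,0.002,0,0],[-0.002,-0.01,0.137,0.002,0,0]],
])

```text
time_s: 25.32
ee_pos: [0.578, -0.1169, 0.0478]
ee_rot: [[-0.993, -0.116, 0.002], [-0.116, 0.993, -0.0], [-0.002, -0.0, -1.0]]
contact_force: [-0.3, 0.8, 0.2]
finger_gap: 0.0204
```

```bash
python3 go.py 0.577 -0.116 0.0395 96.6
```

```text
t 25.32 pos [ 0.578  -0.1169  0.0478] gap 0.0204 F [-0.3  0.8  0.2]
shift [0.0009 0.001  0.0083] turn [-0.0004  0.0019  0.001 ]
```

Emit:
step_arm([
  [[0.001,0.001,0.004,0,0,0],[0.001,0.001,0.007,0,0,0],[0.001,0.001,0.008,0,0,0],[0.001,0.001,0.008,0,0,0],[0.001,0.001,0.008,0,0,0]],
])

```text
time_s: 25.73
ee_pos: [0.5767, -0.1167, 0.0394]
ee_rot: [[-0.993, -0.115, 0.002], [-0.115, 0.993, -0.0], [-0.002, -0.0, -1.0]]
contact_force: [-0.7, -0.4, -1.0]
finger_gap: 0.0205
```

Emit:
step_arm([
  [[0,0,0,0,0,0],[0,0,0,0,0,0],[0,0,0,0,0,0],[0,0,0,0,0,0],[0,0,0,0,0,0]],
], gripper=0)

```text
time_s: 26.15
ee_pos: [0.5765, -0.1166, 0.039]
ee_rot: [[-0.993, -0.115, 0.001], [-0.115, 0.993, -0.0], [-0.001, -0.0, -1.0]]
contact_force: [-0.4, -0.0, -0.6]
finger_gap: 0.0427
```

Emit:
step_arm([
  [[0,0,-0.02,0,0,0],[0,0,-0.05,0,0,0],[0,0,-0.09,0,0,0],[0,0,-0.12,0,0,0],[0,0,-0.15,0,0,0],[0.03,0,-0.16,0,0,0],[0.06,0.03,-0.16,0,0,0],[0.08,0.06,-0.16,0,0,0],[0.09,0.08,-0.16,0,0,0],[0.09,0.08,-0.16,0,0,0]],
])

```text
time_s: 26.98
ee_pos: [0.4752, -0.0446, 0.1987]
ee_rot: [[-0.993, -0.117, 0.0], [-0.117, 0.993, 0.001], [-0.0, 0.001, -1.0]]
contact_force: [-0.4, -0.6, 0.2]
finger_gap: 0.0431
```

Emit:
step_arm([
  [[0.02,0.03,0,0,0,0],[0.03,0.06,0,0,0,0],[0.03,0.1,0,0,0,0],[0.03,0.14,0,0,0,0],[0.03,0.18,0,0,0,0],[0.03,0.21,0,0,0,0],[0.03,0.22,0,0,0,0],[0.03,0.22,0,0,0,0],[0.03,0.22,0,0,0,0]],
])

```text
time_s: 27.73
ee_pos: [0.4228, 0.1674, 0.1987]
ee_rot: [[-0.993, -0.117, 0.001], [-0.117, 0.993, -0.001], [-0.001, -0.001, -1.0]]
contact_force: [0.1, 0.8, 0.0]
finger_gap: 0.0426
```

```bash
python3 look.py t2 top; python3 look.py s2 side; python3 go.py 0.577 -0.116 0.2 96.6
python3 - <<'E'
import pickle,cv2,numpy as np
from h import *
i=pickle.load(open("t2.pkl","rb"));P=cloud(i); hsv=cv2.cvtColor(i["pixels"],cv2.COLOR_BGR2HSV)
wood=((hsv[...,0]<30)&(hsv[...,1]>85)&(hsv[...,2]>100)).astype(np.uint8)
n,l,st,c=cv2.connectedComponentsWithStats(wood)
for k in range(1,n):
    if st[k,4]<60: continue
    m=l==k;p=P[m];v,u=np.nonzero(m);zt=np.median(p[:,2]);q=ray(i,np.c_[u,v],zt)[:,:2]
    r=cv2.minAreaRect((q*1000).astype(np.float32)); print(c[k].round(),st[k,4],'z',np.percentile(p[:,2],[5,50,95]).round(4),np.round(r[0],1),np.round(r[1],1),round(r[2],1))
for x,y in((.4895,-.1255),(.576,-.116)):
    d=np.hypot(P[...,0]-x,P[...,1]-y)<.045
    for a,b in((.018,.028),(.064,.078)):
        m=d&(P[...,2]>a)&(P[...,2]<b)&(hsv[...,1]>60);v,u=np.nonzero(m);q=ray(i,np.c_[u,v],(.022,.07)[a>.05])[:,:2];r=cv2.minAreaRect((q*1000).astype(np.float32));print(len(q),r,P[m][:,2].mean())
big=cv2.resize(i["pixels"][130:280,200:450],None,fx=3,fy=3,interpolation=cv2.INTER_CUBIC);cv2.imwrite("pics/crop2.png",big)
E
```

```text
t 27.83 pos [0.423  0.1664 0.1987] gap 0.0428 F [ 0.4  0.2 -0.3]
shift [-0.1208 -0.2981 -0.001 ] turn [-0.0009  0.001  -0.001 ]
[508.  74.] 2882 z [0.0051 0.0255 0.0565] [ 812.3 -515.4] [130.9 131.4] 22.0
[70. 77.] 785 z [0.0248 0.0281 0.0316] [809.1 414.4] [60.2 59.5] 22.8
[177. 161.] 524 z [0.0146 0.0183 0.0216] [630.4 190.7] [138.8  17.4] 6.6
[406. 160.] 68 z [0.0098 0.0126 0.0167] [ 628.4 -292.3] [72.9 38.4] 48.7
[308. 189.] 211 z [0.0095 0.013  0.016 ] [572.6 -87.2] [ 84.6 174.6] 60.6
[325. 186.] 340 z [0.0196 0.0243 0.072 ] [ 572.3 -117.7] [41.6 42.5] 88.7
[405. 195.] 271 z [0.0199 0.0229 0.0262] [ 550.3 -283.7] [86.5 20.2] 9.7
[395. 197.] 196 z [0.0192 0.0226 0.0256] [ 546.5 -262.8] [82.8 13.5] 8.1
[366. 202.] 340 z [0.0225 0.0263 0.0298] [ 538.4 -201.6] [86.8 17.6] 6.5
[163. 309.] 1735 z [0.576  0.5997 0.6149] [360.2  97.1] [207.5   8.2] 9.4
[111. 292.] 9112 z [0.5647 0.5754 0.6185] [352.  154.9] [215.8  97.9] 8.8
[370. 241.] 289 z [0.006  0.0123 0.0154] [ 483.4 -199.8] [ 71.7 244.4] 6.4
[ 47. 321.] 1580 z [0.5764 0.5968 0.6132] [350.1 198.8] [180.5   7.4] 5.9
[ 37. 323.] 1394 z [0.5768 0.597  0.613 ] [349.7 207.3] [179.1   7.2] 5.5
[331. 227.] 434 z [0.0199 0.0237 0.0716] [ 488.4 -127.4] [43.5 45.3] 6.3
[235. 253.] 730 z [0.0111 0.0146 0.0177] [437.3  70.5] [88.  34.8] 0.3
[  1. 404.] 109 z [0.0194 0.0218 0.0252] [166.7 509.6] [74.8  7.3] 5.2
360 ((488.74493408203125, -127.54347229003906), (46.03683090209961, 46.08697509765625), 6.214043140411377) 0.022786431707852176
98 ((489.40460205078125, -127.31698608398438), (21.71183967590332, 19.76496696472168), 89.45988464355469) 0.07016196764100865
229 ((574.8314819335938, -116.95364379882812), (43.792659759521484, 42.54922103881836), 88.32952880859375) 0.022719449235519842
94 ((575.6394653320312, -116.86727905273438), (19.942312240600586, 20.406007766723633), 88.55712890625) 0.07033488779282991
```

View pics/crop2.png

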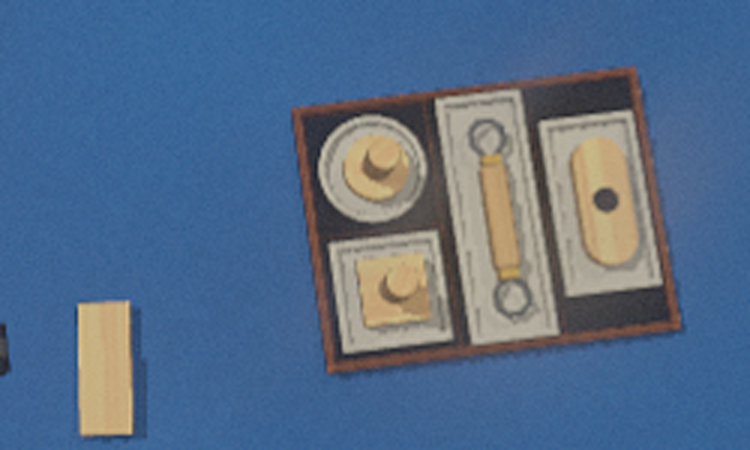

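View pics/s2.png

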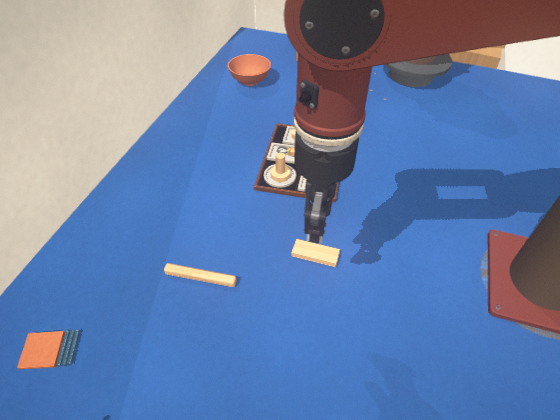

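```bash
python3 -c "
from rig import hand_in; print(hand_in())"
```

```text
the job is handed in; nothing more can be done
None
```

I placed all four kit pieces in their own inserts with the arm and handed the job in at about 28 s; the hand-in gave no verdict.

My last checks, from the top camera:
- **Stamps:** both are upright and centred in their wells within about 2–3 mm. Their handle tops are at 70 mm, which means the heads are on the floors. The square stamp's sides are parallel to its well.
- **Loop tool:** it lies flat, within about 4 mm of the trough centre. Its top measured 26.3 mm, against 26 mm expected when fully down.
- **Rib:** it lies flat, within about 3 mm of the recess centre. Its top measured 22.7 mm, against 22 mm expected; a wrist-camera reading earlier gave 21.9 mm.
- **Stick and batten:** both measured within 1 mm of where they started.
- **Gripper:** open and clear of everything at 0.2 m height.

No check failed, but two things were less than ideal:
- The wrist and top cameras disagreed by up to 3 mm for the pieces and inserts. I worked with values between the two, which is well inside the tolerances.
- Side-camera checking was limited, because the arm hid part of the caddy in that last picture.

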